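Load the trolley's socket rack in rail order

ROBOT

A 6-joint arm with a two-finger parallel gripper is mounted at the origin on the work surface. World frame = base frame: x ahead of the robot, y to its left, z up, the work surface at z = 0. Lengths are in m, angles in rad, forces in N, time in s.
With the tool pointing down it reaches from about 0.35 to 0.975 m from the base axis. Payload 4.9 kg.
Tool frame: the origin (TCP) lies between the finger pads; the fingertips stand 19 mm ahead of it and the grasp point (between the pads) is the TCP; z points along the fingers, y is the direction in which the jaws open and shut (so a half turn about z gives the same grasp; the last joint's range is limited). The gripper opens to 85 mm and grips with 20 to 120 N. Pads are 22 mm wide; open, the fingers measure 114 mm over their backs; the gripper's body (76 mm by 85 mm) begins 54 mm behind the grasp point. The pads swing forward as they close: fully open they stand 13 mm farther back than shut.
Start: joints at [-0.119, 0.053, 1.613, -0, 1.476, -0.119], TCP at [0.625, 0, 0.25] pointing down, gripper open.
Joint ranges: [-3.01, 3.01], [-1.01, 2.22], [0.06, 2.58], [-1.02, 4.17], [0.09, 2.62], [-3.14, 3.14]. Speed limits (rad/s): [2.57, 2.57, 3.14, 3.14, 3.14, 3.14].

INTERFACE

Orientations are given as a unit quaternion [w, x, y, z].
In Python, from plant import state, grab_frame, calibration, job_done gives the robot as it stands. The module is installed in compiled form; this text tells all that it offers.
- The arm moves only by the tool servo_tool, never from a script. Its argument "deltas" is a list that holds one entry, the list of rows, each a list of 5 numbers: the finger opening in mm, from 0 to 85.4, then the shift along the world's x, y, z in mm, then the turn about the world's z in units of 6 degrees (1.0 is 6 degrees). A call has 1 to 5 rows; each row is the pose to reach, as a shift and turn from the pose commanded when the call began; what a row does not reach only later rows make up. A row lasts 1/8 s, in which the tool goes at most 62.5 mm and 10.7 degrees, less where a joint would pass 70% of its speed; a pose out of reach is approached as far as the arm can. A call with a gripper value outside its range is refused whole. The fingers move at their own pace and stop on an object; the grip force is fixed at half the most. Time passes only in rows, so rows that repeat a pose let the fingers close. It gives the time, the measured TCP pose, the force and the opening at its end, in the units of the state.
- state(): the state, without advancing time (a new reading comes with each control period).
- grab_frame(name): name is "scene" or "side" or "wrist"; returns the picture (400x640x3 uint8, red, green, blue); there is no depth.
- calibration(name): a dict with "intrinsics" (3x3 intrinsics, pixels), "world_from_camera" (4x4, takes a point from camera to world coordinates). Camera axes: x right, y down, z forward; pixel columns grow to the right and rows downward; lengths in m; the calibration is good to about 2 mm. The wrist camera is an equidistant fisheye: a pixel r from the principal point sees the ray r / f radians off the axis. A picture is of the moment at which its call begins: read the wrist's pose just before it. calibration takes no time and is no camera call; for the wrist camera it gives the pose at the moment of the call.
- job_done(): hands the job in, once; it reports no verdict.
The state is a dict: "time": time; "joint_pos": joint angles; "joint_vel": joint speeds; "joint_efforts": joint torques, N m; "tool_pos": TCP position; "tool_rot": TCP orientation; "contact_force": force on the tool from outside, world axes, zero at the start; "ft_torque": the same for the moment, N m; "gripper_width": opening from 0.0 (shut) to 1.0 (fully open).
Only numpy, scipy, OpenCV 4.12 (cv2) and the standard library are available. Lean on these libraries where they do the work, as an engineer would, in place of code of your own. Each camera call takes 0.05 s, during which the arm holds its last target.

TASK

Move the four impact sockets from the rail with the coloured clips to the posts of the empty trolley rack, keeping them in the same order from left to right as they stand on the rail. Stand each one upright over its own post, drive end up and down flat on the deck, and do not push the teal carton of brittle electrodes about.

Things in the scene. Friction and masses are not known exactly. Their poses are not given: they have to be found in the camera images.
- socket_yellow: loose deep impact socket with a yellow plastic sleeve, a round upright tube 33 mm in diameter (the sleeve, from 6 to 62 mm above its underside), 80 mm tall in all; the top 16 mm is the dark steel drive end, 26 mm in diameter, with the square hole. It stands drive end up, its open hex end (19 mm bore, 64 mm deep) down over a post. About 0.24 kg, give or take a fifth. Origin: centre of its underside; z up along its axis
- socket_red: loose deep impact socket with a red plastic sleeve, a round upright tube 35 mm in diameter (the sleeve, from 6 to 62 mm above its underside), 80 mm tall in all; the top 16 mm is the dark steel drive end, 26 mm in diameter, with the square hole. It stands drive end up, its open hex end (21 mm bore, 64 mm deep) down over a post. About 0.3 kg, give or take a fifth. Origin: centre of its underside; z up along its axis
- socket_green: loose deep impact socket with a green plastic sleeve, a round upright tube 38 mm in diameter (the sleeve, from 6 to 62 mm above its underside), 80 mm tall in all; the top 16 mm is the dark steel drive end, 26 mm in diameter, with the square hole. It stands drive end up, its open hex end (24 mm bore, 64 mm deep) down over a post. About 0.36 kg, give or take a fifth. Origin: centre of its underside; z up along its axis
- socket_blue: loose deep impact socket with a blue plastic sleeve, a round upright tube 41 mm in diameter (the sleeve, from 6 to 62 mm above its underside), 80 mm tall in all; the top 16 mm is the dark steel drive end, 26 mm in diameter, with the square hole. It stands drive end up, its open hex end (27 mm bore, 64 mm deep) down over a post. About 0.42 kg, give or take a fifth. Origin: centre of its underside; z up along its axis
- clip_yellow: yellow post clip fixed on the source rail, on which the yellow socket stands at the start: a flat foot 62 x 52 x 8 mm with a tapered post 10 mm thick that rises 45 mm above the foot. Origin: centre of the foot's underside (the socket's underside rests 8 mm above it); y runs along the rail to the left as seen from the robot. It does not move
- clip_red: red post clip fixed on the source rail, on which the red socket stands at the start: a flat foot 62 x 52 x 8 mm with a tapered post 10 mm thick that rises 45 mm above the foot. Origin: centre of the foot's underside (the socket's underside rests 8 mm above it); y runs along the rail to the left as seen from the robot. It does not move
- clip_green: green post clip fixed on the source rail, on which the green socket stands at the start: a flat foot 62 x 52 x 8 mm with a tapered post 10 mm thick that rises 45 mm above the foot. Origin: centre of the foot's underside (the socket's underside rests 8 mm above it); y runs along the rail to the left as seen from the robot. It does not move
- clip_blue: blue post clip fixed on the source rail, on which the blue socket stands at the start: a flat foot 62 x 52 x 8 mm with a tapered post 10 mm thick that rises 45 mm above the foot. Origin: centre of the foot's underside (the socket's underside rests 8 mm above it); y runs along the rail to the left as seen from the robot. It does not move
- rail: source rail: fixed aluminium strip, 302 mm long, 12 mm high, with black end stops; it carries the four clips in a row about 70 mm apart, in any order of colours. Origin: centre of its underside; y runs along the row to the left as seen from the robot, x away from the robot; the four places are near y = +105, +35, -35, -105 mm. It may stand left or right of the rack
- rack: empty trolley rack: fixed grey steel deck 80 x 290 mm, its flat top 14 mm above the origin, with four plain black plastic posts 10 mm thick that rise 45 mm above the deck (the top 15 mm taper to a 4 mm tip), standing at x = 0, y = +105, +35, -35, -105 mm. Origin: centre of its underside; y runs along the row to the left as seen from the robot, x away from the robot
- teal_carton: bystander, not to be handled: closed teal carton of brittle welding electrodes with a paper band, 42 x 150 x 24 mm (its y axis along its length), loose on the bench just beyond the racks, near the middle. Origin: centre of its underside
Things that resemble listed ones, but are neither listed nor needed, are in the scene too. Leave any white look-alike of the socket_green alone.

How it is judged:
By the outcome, as a careful person would: the job done as asked, in the order asked, and still so for the second after the job is handed in, with the robot touching nothing.
It also fails if it takes over 115 s, if anything falls off the work surface, if the arm or the gripper's body presses on something with over 40 N, if the wrist force passes 120 N, or if a joint passes its speed limit or range.

## Working session

There is one attempt and no reset: what is moved stays moved. The work goes in short steps, Python scripts to look and compute and a tool call to move; the robot and the scene stay as the last step left them, time stands still between calls to the robot, and variables do not carry over. Pictures are saved under pics/ and viewed, and the job is handed in when it is done.

Besides the shell and the picture viewer there is one more tool, called after "Emit:" as name(argument=value, ...) on one line, values as JSON. servo_tool: Moves the arm, as the interface text tells. Its arguments: {"type":"object","properties":{"deltas":{"type":"array","items":{"type":"array","items":{"type":"array","items":{"type":"number"}}}}},"required":["deltas"]}

```bash
mkdir -p pics
python3 - <<'E'
from plant import *
import cv2
print(state())
for n in ["scene","side","wrist"]:
    c=calibration(n);print(n,c)
    cv2.imwrite(f"pics/{n}0.png",cv2.cvtColor(grab_frame(n),cv2.COLOR_RGB2BGR))
E
```

```text
{'time': 0.0, 'joint_pos': array([-1.19004998e-01,  5.33765852e-02,  1.61427560e+00, -8.83384461e-06,
        1.47596976e+00, -1.19016797e-01]), 'joint_vel': array([-0.00251256,  0.00163766,  0.00106767, -0.00062619, -0.00078216,
       -0.00047697]), 'joint_efforts': array([ 2.70554956e-04, -3.93670499e+01, -3.70175600e+01, -1.62778279e-04,
        6.93513779e-03, -6.06393527e-06]), 'tool_pos': array([6.24431122e-01, 6.30061971e-05, 2.49061722e-01]), 'tool_rot': array([-7.94855760e-04,  7.07101947e-01,  7.07110888e-01, -6.30660380e-04]), 'contact_force': array([0.21279286, 0.00491813, 0.46950146]), 'ft_torque': array([-0.06093346, -0.03033507,  0.02657305]), 'gripper_width': 1.0006751446120599}
scene {'intrinsics': array([[369.07782755,   0.        , 322.06256641],
       [  0.        , 369.07782755, 198.91857118],
       [  0.        ,   0.        ,   1.        ]]), 'world_from_camera': array([[-1.89417611e-01,  6.21604374e-01, -7.60084845e-01,
         1.27478106e+00],
       [ 9.81896551e-01,  1.20198949e-01, -1.46394587e-01,
         1.17052532e-01],
       [ 3.61884484e-04, -7.
[... 424 characters left out ...]
.6646033 ,  0.58372332, -0.39498317],
       [ 0.00832228, -0.66317727, -0.7484161 ,  0.55598046],
       [ 0.        ,  0.        ,  0.        ,  1.        ]])}
wrist {'intrinsics': array([[309.70691629,   0.        , 321.09411789],
       [  0.        , 309.70691629, 197.38847478],
       [  0.        ,   0.        ,   1.        ]]), 'world_from_camera': array([[ 9.99999117e-01,  2.26275075e-04, -1.30987596e-03,
         6.25743529e-01],
       [-1.35160060e-04, -9.62989913e-01, -2.69537397e-01,
         6.75034140e-02],
       [-1.32238693e-03,  2.69537336e-01, -9.62989032e-01,
         3.73128321e-01],
       [ 0.00000000e+00,  0.00000000e+00,  0.00000000e+00,
         1.00000000e+00]])}
```

View pics/scene0.png

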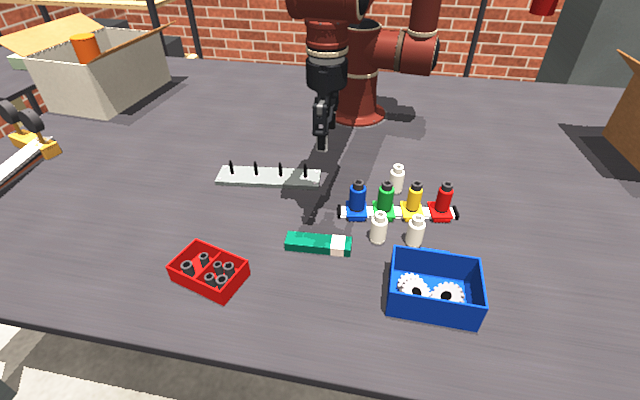

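View pics/side0.png

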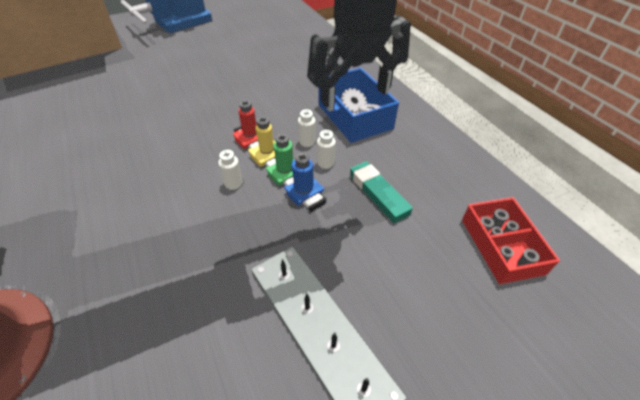

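View pics/wrist0.png

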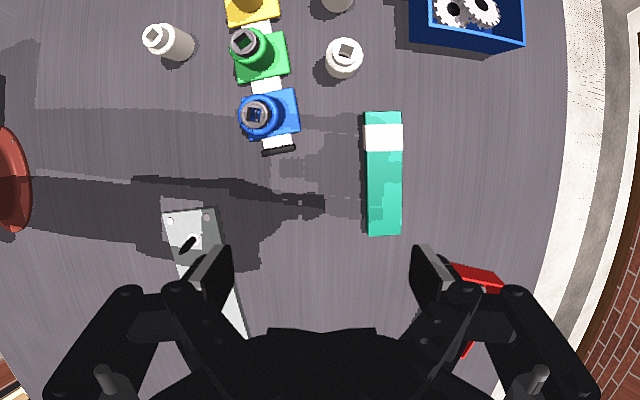

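Run:
```python
import cv2
a=cv2.imread("pics/scene0.png")
cv2.imwrite("pics/s1.png",cv2.resize(a[140:270,200:470],None,fx=2.9,fy=2.9,interpolation=cv2.INTER_CUBIC))
a=cv2.imread("pics/side0.png")
cv2.imwrite("pics/s2.png",cv2.resize(a[90:220,210:350],None,fx=4.5,fy=4.5,interpolation=cv2.INTER_CUBIC))
cv2.imwrite("pics/s3.png",cv2.resize(a[240:400,240:420],None,fx=3.7,fy=3.7,interpolation=cv2.INTER_CUBIC))
```

```text
(no output)
```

View pics/s1.png

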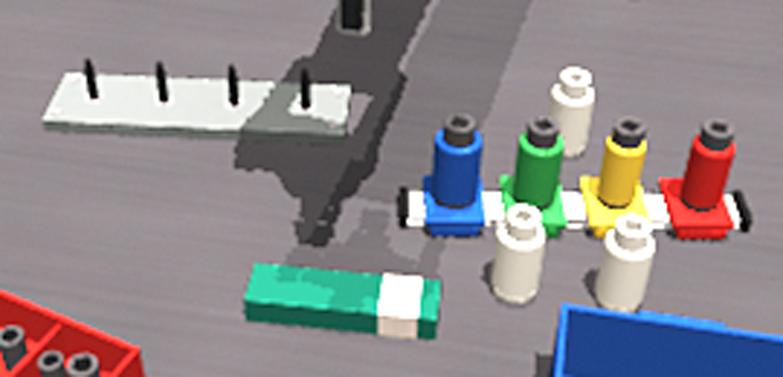

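View pics/s2.png

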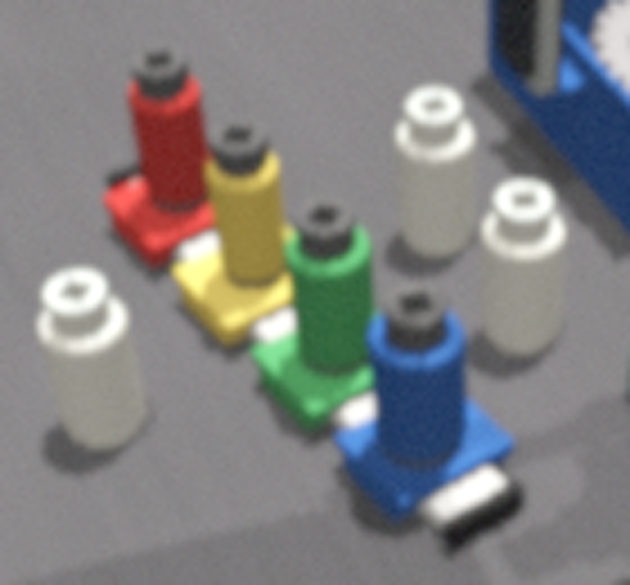

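View pics/s3.png

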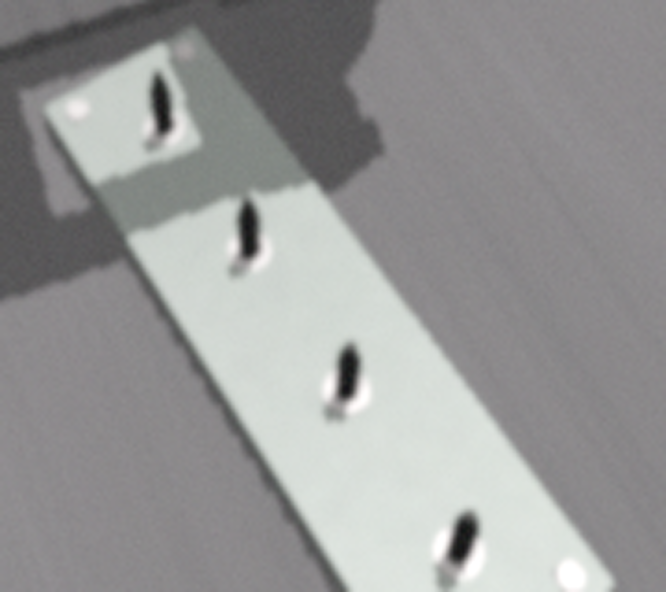

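```bash
cat > h.py <<'E'
import numpy as np
from plant import *
def ray(n,p,c=None):
    c=c or calibration(n);K=c["intrinsics"];T=c["world_from_camera"]
    x=(p[0]-K[0,2])/K[0,0];y=(p[1]-K[1,2])/K[1,1]
    if n=="wrist":
        r=np.hypot(x,y);s=np.sinc(r/np.pi);d=np.array([x*s,y*s,np.cos(r)])
    else: d=np.array([x,y,1.])
    return T[:3,3],T[:3,:3]@d
def onz(n,p,z,c=None):
    o,d=ray(n,p,c);return o+d*(z-o[2])/d[2]
def tri(rs):
    A=0;b=0
    for o,d in rs:
        d=d/np.linalg.norm(d);P=np.eye(3)-np.outer(d,d);A=A+P;b=b+P@o
    return np.linalg.solve(A,b)
E
python3 - <<'E'
from h import *
def cs(p,o,s): return ((p[0]+.5)/s-.5+o[0],(p[1]+.5)/s-.5+o[1])
S=lambda p:cs(p,(200,140),2.9)
A=lambda p:cs(p,(210,90),4.5)
B=lambda p:cs(p,(240,240),3.7)
np.set_printoptions(precision=1,suppress=True)
L=[("red",S((716,128)),A((159,62)),.1),("yel",S((630,126)),A((239,135)),.1),("gre",S((543,125)),A((325,213)),.1),("blu",S((460,122)),A((415,300)),.1),
("p1",S((304,70)),B((158,75)),.059),("p2",S((232,67)),B((249,200)),.059),("p3",S((160,65)),B((349,346)),.059),("p4",S((89,62)),B((467,516)),.059),
("w1",S((632,228)),A((434,105)),.08),("w2",S((523,215)),A((523,200)),.08),("w3",S((575,76)),A((75,290)),.08)]
for n,s,a,z in L:
    print(n,onz("scene",s,z)*1e3,onz("side",a,z)*1e3,tri([ray("scene",s),ray("side",a)])*1e3)
W={"blu":(257,114),"gre":(243,40)}
for n,p in W.items(): print(n,onz("wrist",p,.1)*1e3)
E
```

```text
red [533.4 274.1 100. ] [531.4 273.8 100. ] [531.8 274.6  99.1]
yel [543.9 205.2 100. ] [543.7 204.  100. ] [543.8 205.1  99.6]
gre [556.1 135.3 100. ] [555.8 136.3 100. ] [555.8 135.6 100.1]
blu [564.9  68.2 100. ] [565.8  69.  100. ] [565.6  68.3 100.6]
p1 [455.4 -89.8  59. ] [453.2 -91.4  59. ] [453.4 -90.4  57.5]
p2 [ 463.4 -158.    59. ] [ 461.7 -160.6   59. ] [ 461.7 -159.2   57.4]
p3 [ 473.1 -226.2   59. ] [ 468.3 -229.6   59. ] [ 468.8 -228.3   55.8]
p4 [ 481.1 -294.4   59. ] [ 475.3 -299.    59. ] [ 476.  -297.7   55.1]
w1 [646.8 209.3  80. ] [643.3 209.9  80. ] [644.2 210.3  78.6]
w2 [647.6 127.4  80. ] [647.2 127.3  80. ] [647.3 127.5  79.8]
w3 [448.8 160.3  80. ] [449.7 161.   80. ] [449.6 160.3  80.6]
blu [568.8  67.5 100. ]
gre [556.2 136.1 100. ]
```

Emit:
servo_tool(deltas=[[[70,-32,-52,0,0],[70,-64,-104,0,0],[70,-96,-157,0,0],[70,-128,-210,0,0],[70,-160,-262,0,0]]])

```text
time: 0.78
tool_pos: [0.4636, -0.2633, 0.2501]
tool_rot: [-0.0, 0.707, 0.707, -0.0]
contact_force: [0.4, -0.4, -0.7]
gripper_width: 0.819
```

Emit:
servo_tool(deltas=[[[70,0,0,0,0],[70,0,0,0,0],[70,0,0,0,0]]])

```text
time: 1.15
tool_pos: [0.4656, -0.2609, 0.2501]
tool_rot: [-0.0, 0.706, 0.708, 0.0]
contact_force: [-0.3, 0.5, -0.7]
gripper_width: 0.819
```

Run:
```python
from h import *
import cv2,pickle
c=calibration("wrist");s=state();print(s["tool_pos"],s["joint_vel"])
pickle.dump(c,open("c1.pkl","wb"))
a=cv2.cvtColor(grab_frame("wrist"),cv2.COLOR_RGB2BGR);cv2.imwrite("pics/w1.png",a)
```

```text
[ 0.46560491 -0.26088078  0.25014961] [ 0.00681587 -0.00127823 -0.00223523 -0.00152558 -0.00084879  0.00011668]
```

View pics/w1.png

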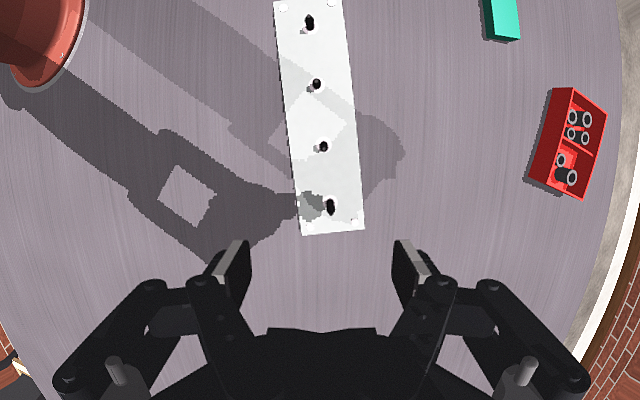

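Run:
```python
import cv2
a=cv2.imread("pics/w1.png")[0:240,265:375]
cv2.imwrite("pics/w1c.png",cv2.resize(a[:120],None,fx=5,fy=5,interpolation=cv2.INTER_CUBIC))
cv2.imwrite("pics/w1d.png",cv2.resize(a[120:],None,fx=5,fy=5,interpolation=cv2.INTER_CUBIC))
```

```text
(no output)
```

View pics/w1c.png

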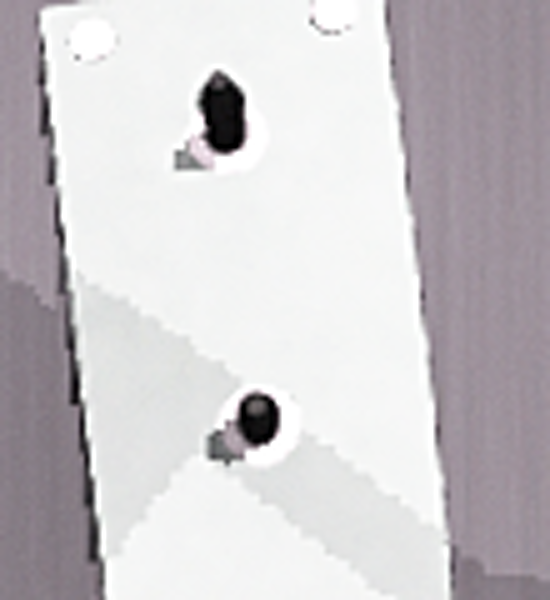

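View pics/w1d.png

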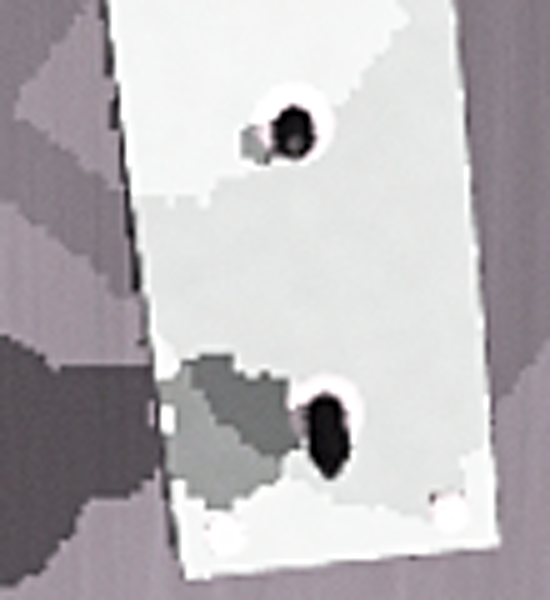

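Run:
```python
from h import *
import pickle
c=pickle.load(open("c1.pkl","rb"))
np.set_printoptions(precision=1,suppress=True)
f=lambda p,o:((p[0]+.5)/5-.5+265,(p[1]+.5)/5-.5+o)
for n,t,b,o in [("p1",(218,78),(229,136),0),("p2",(257,404),(259,425),0),("p3",(294,145),(296,124),120),("p4",(332,473),(323,410),120)]:
    print(n,onz("wrist",f(t,o),.058,c)*1e3,onz("wrist",f(b,o),.014,c)*1e3)
```

```text
p1 [453.4 -90.2  58. ] [454.2 -90.6  14. ]
p2 [ 461.5 -160.1   58. ] [ 461.3 -160.4   14. ]
p3 [ 469.1 -230.    58. ] [ 469.9 -230.2   14. ]
p4 [ 477.5 -300.6   58. ] [ 476.7 -299.4   14. ]
```

Emit:
servo_tool(deltas=[[[62,17,55,0,0],[62,34,110,0,0],[62,50,165,0,0],[62,67,220,0,0],[62,84,275,0,0]]])

```text
time: 1.82
tool_pos: [0.5493, 0.0162, 0.2505]
tool_rot: [0.0, 0.706, 0.708, 0.0]
contact_force: [1.1, 0.1, 0.8]
gripper_width: 0.726
```

Emit:
servo_tool(deltas=[[[62,17,55,0,0],[62,17,55,-30,0],[62,17,55,-60,0],[62,17,55,-80,0],[62,17,55,-80,0]]])

```text
time: 2.45
tool_pos: [0.5647, 0.0686, 0.1682]
tool_rot: [-0.001, 0.707, 0.707, -0.001]
contact_force: [0.1, -0.1, 0.3]
gripper_width: 0.724
```

Run:
```python
from h import *
import cv2,pickle
c=calibration("wrist");s=state();print(s["tool_pos"],s["gripper_width"])
pickle.dump(c,open("c2.pkl","wb"))
a=cv2.cvtColor(grab_frame("wrist"),cv2.COLOR_RGB2BGR);cv2.imwrite("pics/w2.png",a)
```

```text
[0.56474229 0.06857399 0.16823707] 0.7240327329124157
```

View pics/w2.png

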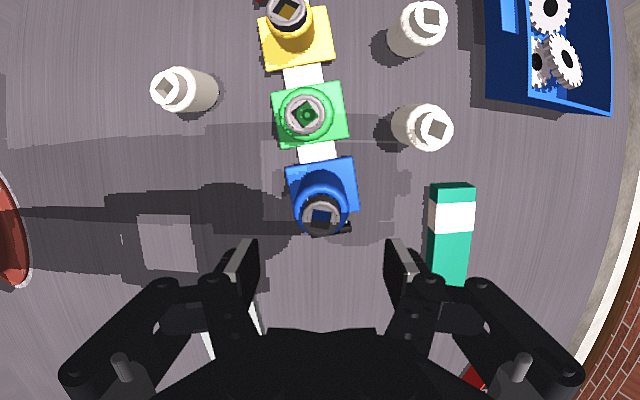

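Run:
```python
from h import *
import pickle
c=pickle.load(open("c2.pkl","rb"))
np.set_printoptions(precision=1,suppress=True)
for p in [(321,217),(305,115),(289,10)]: print(onz("wrist",p,.1,c)*1e3)
```

```text
[565.6  68.8 100. ]
[555.7 134.7 100. ]
[545.6 202.7 100. ]
```

Emit:
servo_tool(deltas=[[[62,0,0,-35,0],[62,0,0,-70,0],[62,0,0,-92,0],[62,0,0,-102,0],[62,0,0,-102,0]]])

```text
time: 3.12
tool_pos: [0.5665, 0.0679, 0.069]
tool_rot: [0.0, 0.707, 0.707, 0.0]
contact_force: [0.2, 0.3, -0.5]
gripper_width: 0.727
```

Emit:
servo_tool(deltas=[[[30,0,0,0,0],[30,0,0,0,0],[30,0,0,0,0],[30,0,0,0,0],[30,0,0,0,0]]])

```text
time: 3.75
tool_pos: [0.5669, 0.068, 0.0705]
tool_rot: [0.001, 0.707, 0.707, 0.001]
contact_force: [-3.4, 0.9, 6.1]
gripper_width: 0.436
```

Emit:
servo_tool(deltas=[[[30,0,0,15,0],[30,0,0,40,0],[30,0,0,70,0],[30,0,0,100,0],[30,0,0,120,0]]])

```text
time: 4.38
tool_pos: [0.5663, 0.068, 0.1902]
tool_rot: [0.001, 0.707, 0.707, 0.001]
contact_force: [-0.1, -0.3, -4.5]
gripper_width: 0.435
```

Run:
```python
from h import *
import cv2
s=state();print(s["tool_pos"],s["gripper_width"],s["contact_force"])
a=cv2.cvtColor(grab_frame("scene"),cv2.COLOR_RGB2BGR);cv2.imwrite("pics/s4.png",cv2.resize(a[100:270,200:470],None,fx=2.9,fy=2.9))
```

```text
[0.5663187  0.06800794 0.19024973] 0.43523405684603333 [-0.08809195 -0.28836486 -4.52414101]
```

View pics/s4.png

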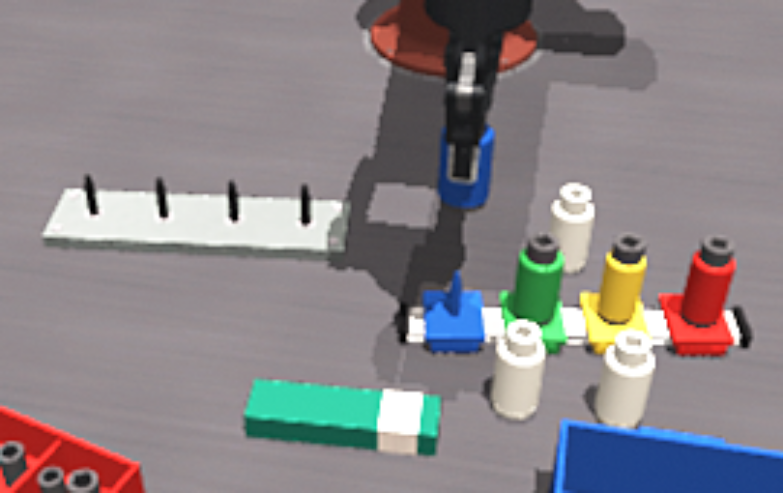

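Emit:
servo_tool(deltas=[[[30,-9,-35,0,0],[30,-20,-83,0,0],[30,-32,-131,0,0],[30,-44,-180,0,0],[30,-56,-230,0,0]]])

```text
time: 5.05
tool_pos: [0.5089, -0.1632, 0.1873]
tool_rot: [-0.001, 0.707, 0.707, -0.0]
contact_force: [-0.1, -0.4, -4.8]
gripper_width: 0.436
```

Emit:
servo_tool(deltas=[[[30,-12,-50,0,0],[30,-24,-98,0,0],[30,-33,-138,0,0],[30,-33,-138,0,0],[30,-33,-138,0,0]]])

```text
time: 5.68
tool_pos: [0.4766, -0.2995, 0.1873]
tool_rot: [-0.001, 0.707, 0.707, 0.0]
contact_force: [0.4, 0.8, -5.3]
gripper_width: 0.433
```

```bash
cat > look.py <<'E'
from h import *
import cv2,sys
s=state();print(s["time"],s["tool_pos"],s["gripper_width"],s["contact_force"])
n,o=sys.argv[1],sys.argv[2];x0,y0,x1,y1=map(int,sys.argv[3:7])
a=cv2.cvtColor(grab_frame(n),cv2.COLOR_RGB2BGR)[y0:y1,x0:x1]
f=min(800/a.shape[1],600/a.shape[0]);cv2.imwrite(f"pics/{o}.png",cv2.resize(a,None,fx=f,fy=f,interpolation=cv2.INTER_CUBIC))
E
python3 look.py side a1 200 160 460 400; python3 look.py scene a2 180 60 380 210
```

```text
5.675 [ 0.47658713 -0.299474    0.18731739] 0.43295824941052286 [ 0.37353821  0.80708959 -5.27284564]
5.725 [ 0.47681071 -0.29906483  0.18747013] 0.4357950620192511 [ 1.10472204  0.248927   -5.06978106]
```

View pics/a1.png

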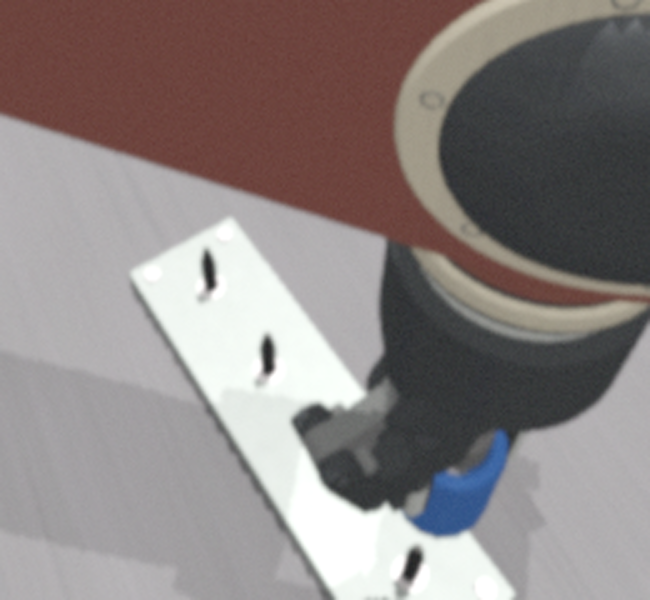

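View pics/a2.png

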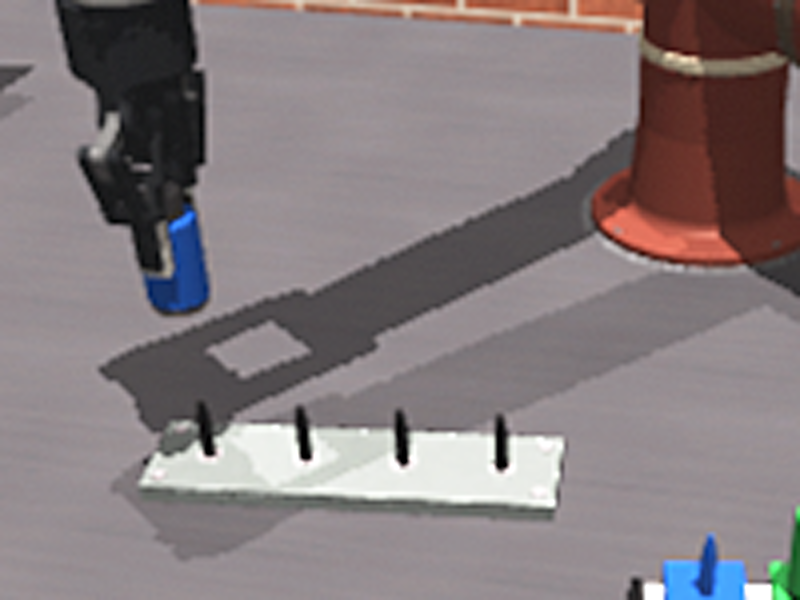

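Emit:
servo_tool(deltas=[[[30,0,0,-30,0],[30,0,0,-60,0],[30,0,0,-80,0],[30,0,0,-95,0],[30,0,0,-95,0]]])

```text
time: 6.4
tool_pos: [0.4765, -0.2993, 0.0922]
tool_rot: [-0.001, 0.707, 0.707, -0.0]
contact_force: [-0.6, -0.1, -4.1]
gripper_width: 0.439
```

Emit:
servo_tool(deltas=[[[30,0,0,-12,0],[30,0,0,-22,0],[30,0,0,-28,0],[30,0,0,-28,0]]])

```text
time: 6.9
tool_pos: [0.477, -0.3001, 0.0652]
tool_rot: [-0.0, 0.707, 0.707, -0.0]
contact_force: [0.4, -0.1, -4.3]
gripper_width: 0.434
```

Emit:
servo_tool(deltas=[[[30,0,0,-1,0],[30,0,0,-2,0],[30,0,0,-2,0]]])

```text
time: 7.28
tool_pos: [0.4772, -0.3002, 0.0645]
tool_rot: [0.0, 0.707, 0.707, -0.0]
contact_force: [-3.0, 3.0, 6.4]
gripper_width: 0.434
```

Emit:
servo_tool(deltas=[[[62,0,0,0,0],[62,0,0,0,0],[62,0,0,0,0],[62,0,0,30,0],[62,0,0,65,0]]])

```text
time: 7.9
tool_pos: [0.4764, -0.2996, 0.128]
tool_rot: [-0.001, 0.707, 0.707, -0.0]
contact_force: [0.8, -1.0, 0.7]
gripper_width: 0.726
```

Emit:
servo_tool(deltas=[[[62,0,0,40,0],[62,15,60,60,0],[62,28,115,60,0],[62,41,170,60,0],[62,54,225,60,0]]])

```text
time: 8.52
tool_pos: [0.5313, -0.0733, 0.1886]
tool_rot: [0.001, 0.707, 0.707, 0.0]
contact_force: [0.8, 0.3, 0.1]
gripper_width: 0.722
```

```bash
python3 look.py side b1 200 80 460 400; python3 look.py scene b2 180 60 480 260
```

```text
8.525 [ 0.53132934 -0.07330436  0.18856759] 0.7218668783413837 [0.78910025 0.30082037 0.08858459]
8.575 [ 0.53206103 -0.06753965  0.18845147] 0.7261907091226528 [-0.41251347  4.32968685  0.55231113]
```

View pics/b1.png

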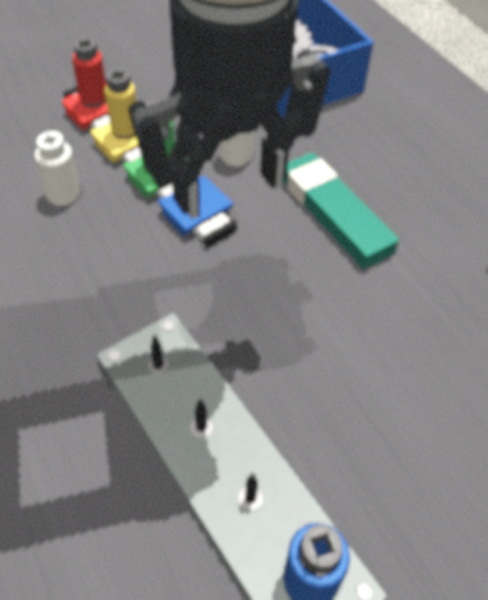

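View pics/b2.png

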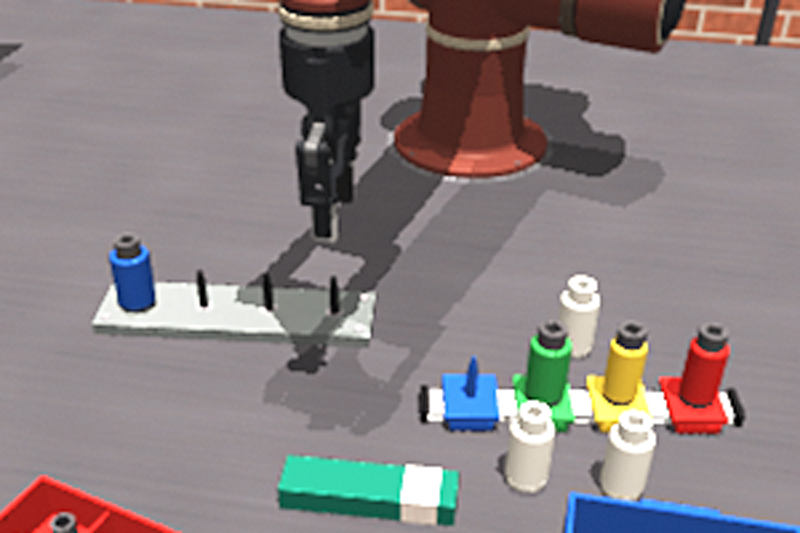

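Emit:
servo_tool(deltas=[[[62,7,55,0,0],[62,13,110,0,0],[62,19,165,0,0],[62,25,210,0,0],[62,25,210,-20,0]]])

```text
time: 9.25
tool_pos: [0.5576, 0.137, 0.1699]
tool_rot: [0.001, 0.706, 0.708, 0.002]
contact_force: [-0.6, -0.4, -0.0]
gripper_width: 0.722
```

Emit:
servo_tool(deltas=[[[62,0,0,-30,0],[62,0,0,-60,0],[62,0,0,-85,0],[62,0,0,-100,0],[62,0,0,-100,0]]])

```text
time: 9.88
tool_pos: [0.5549, 0.134, 0.0666]
tool_rot: [-0.001, 0.707, 0.707, -0.001]
contact_force: [-0.1, 0.3, -0.3]
gripper_width: 0.723
```

Emit:
servo_tool(deltas=[[[28,0,0,0,0],[28,0,0,0,0],[28,0,0,0,0],[28,0,0,0,0],[28,0,0,0,0]]])

```text
time: 10.5
tool_pos: [0.5567, 0.135, 0.07]
tool_rot: [0.001, 0.707, 0.707, 0.0]
contact_force: [-3.5, -0.9, 6.6]
gripper_width: 0.401
```

Emit:
servo_tool(deltas=[[[28,0,0,15,0],[28,0,0,40,0],[28,0,0,70,0],[28,0,0,100,0],[28,0,0,120,0]]])

```text
time: 11.12
tool_pos: [0.5564, 0.1352, 0.1903]
tool_rot: [0.001, 0.707, 0.707, 0.001]
contact_force: [-0.5, 0.3, -4.2]
gripper_width: 0.397
```

```bash
python3 look.py scene c2 180 60 480 260; python3 look.py wrist c3 0 0 640 400
```

```text
11.125 [0.55637281 0.13516304 0.19025529] 0.39679491743588075 [-0.4500825   0.31262211 -4.20346661]
11.175 [0.55766795 0.13531166 0.19304248] 0.4010234869019238 [ 1.89043871  0.79438694 -1.95379132]
```

View pics/c2.png

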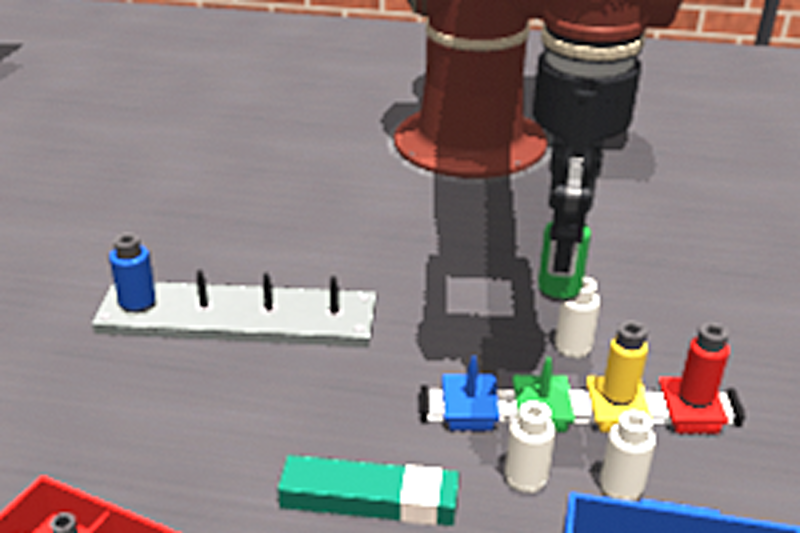

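View pics/c3.png

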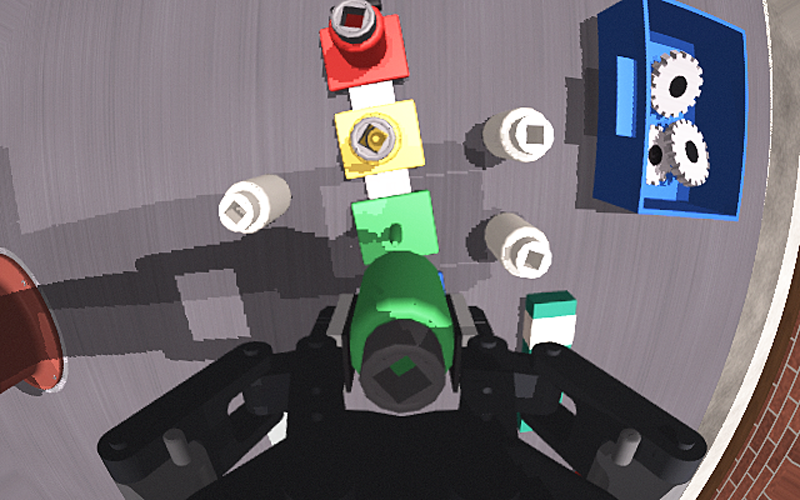

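Emit:
servo_tool(deltas=[[[28,-9,-35,0,0],[28,-20,-83,0,0],[28,-32,-131,0,0],[28,-44,-180,0,0],[28,-56,-230,0,0]]])

```text
time: 11.85
tool_pos: [0.4986, -0.0961, 0.1866]
tool_rot: [-0.001, 0.707, 0.707, -0.0]
contact_force: [1.1, -0.2, -3.0]
gripper_width: 0.403
```

Emit:
servo_tool(deltas=[[[28,-12,-50,0,0],[28,-22,-95,0,0],[28,-31,-135,0,0],[28,-31,-135,0,0],[28,-31,-135,0,0]]])

```text
time: 12.48
tool_pos: [0.4685, -0.2293, 0.187]
tool_rot: [-0.001, 0.707, 0.707, 0.0]
contact_force: [0.2, 0.3, -3.0]
gripper_width: 0.395
```

Emit:
servo_tool(deltas=[[[28,0,0,-30,0],[28,0,0,-60,0],[28,0,0,-80,0],[28,0,0,-95,0],[28,0,0,-95,0]]])

```text
time: 13.1
tool_pos: [0.4683, -0.2287, 0.0918]
tool_rot: [-0.002, 0.707, 0.708, -0.0]
contact_force: [0.1, 0.2, -3.6]
gripper_width: 0.401
```

Emit:
servo_tool(deltas=[[[28,0,0,-12,0],[28,0,0,-22,0],[28,0,0,-28,0],[28,0,0,-28,0]]])

```text
time: 13.6
tool_pos: [0.4688, -0.23, 0.0649]
tool_rot: [-0.0, 0.707, 0.707, -0.0]
contact_force: [-0.4, 0.2, -3.3]
gripper_width: 0.398
```

Emit:
servo_tool(deltas=[[[28,0,0,-1,0],[28,0,0,-2,0],[28,0,0,-2,0]]])

```text
time: 13.98
tool_pos: [0.4692, -0.2303, 0.0641]
tool_rot: [0.0, 0.707, 0.707, -0.0]
contact_force: [-1.8, 0.3, 1.9]
gripper_width: 0.403
```

Emit:
servo_tool(deltas=[[[62,0,0,0,0],[62,0,0,0,0],[62,0,0,0,0],[62,0,0,30,0],[62,0,0,65,0]]])

```text
time: 14.6
tool_pos: [0.4684, -0.2296, 0.1282]
tool_rot: [-0.001, 0.707, 0.707, -0.0]
contact_force: [0.6, -0.0, 0.2]
gripper_width: 0.723
```

Emit:
servo_tool(deltas=[[[62,0,0,40,0],[62,10,55,60,0],[62,19,110,60,0],[62,29,165,60,0],[62,38,220,60,0]]])

```text
time: 15.22
tool_pos: [0.5072, -0.0083, 0.1887]
tool_rot: [0.001, 0.707, 0.707, 0.0]
contact_force: [1.7, 0.6, 0.2]
gripper_width: 0.725
```

Emit:
servo_tool(deltas=[[[62,10,55,0,0],[62,19,110,0,0],[62,28,165,0,0],[62,37,214,0,0],[62,37,214,0,0]]])

```text
time: 15.85
tool_pos: [0.544, 0.2069, 0.1883]
tool_rot: [-0.0, 0.706, 0.709, 0.0]
contact_force: [0.5, -1.8, 0.3]
gripper_width: 0.727
```

```bash
python3 look.py scene d2 180 60 480 260; python3 look.py wrist d3 0 0 640 400
```

```text
15.85 [0.54400294 0.20689991 0.18828124] 0.7270247654696248 [ 0.51172777 -1.79966496  0.25393113]
15.9 [0.54388469 0.20528025 0.18815827] 0.7265409291690887 [-0.56259112 -0.2435761   0.27401978]
```

View pics/d2.png

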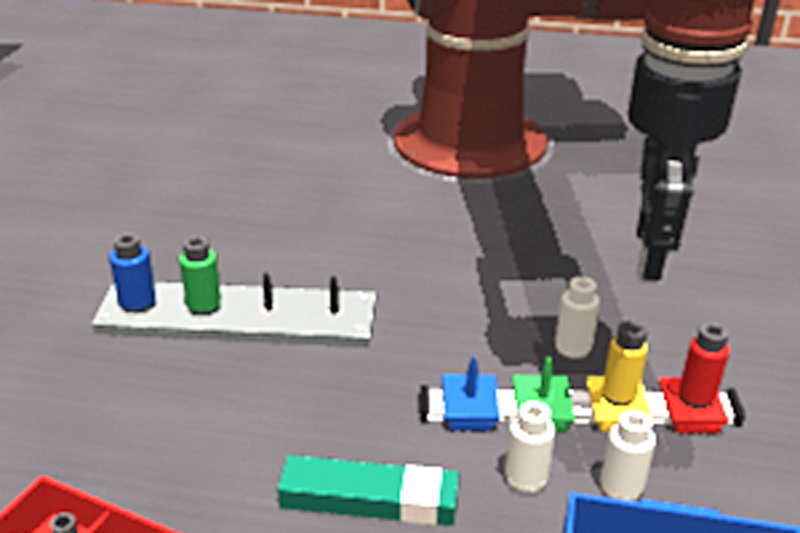

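View pics/d3.png

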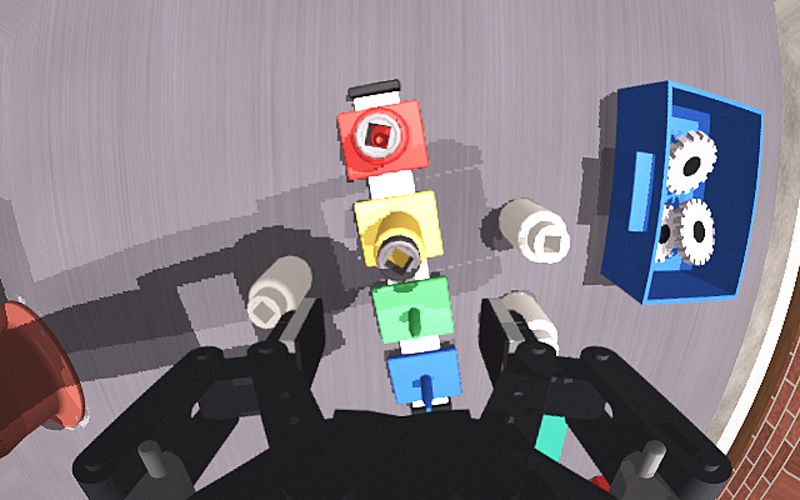

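Run:
```python
from h import *
print(state()["tool_pos"])
for p in [(320.8,204.8),(301.6,108.5)]: print(onz("wrist",p,.1)*1e3)
```

```text
[0.54384189 0.20422348 0.18808136]
[544.73406188 206.7235644  100.        ]
[531.70311276 274.63311781 100.        ]
```

Emit:
servo_tool(deltas=[[[62,0,1,-35,0],[62,0,1,-75,0],[62,0,1,-105,0],[62,0,1,-120,0],[62,0,1,-120,0]]])

```text
time: 16.58
tool_pos: [0.5434, 0.204, 0.0675]
tool_rot: [-0.0, 0.708, 0.707, -0.001]
contact_force: [0.1, 0.5, -0.0]
gripper_width: 0.726
```

Emit:
servo_tool(deltas=[[[24,0,0,0,0],[24,0,0,0,0],[24,0,0,0,0],[24,0,0,0,0],[24,0,0,0,0]]])

```text
time: 17.2
tool_pos: [0.545, 0.2052, 0.0703]
tool_rot: [0.001, 0.707, 0.707, 0.001]
contact_force: [-2.1, -1.3, 6.3]
gripper_width: 0.352
```

Emit:
servo_tool(deltas=[[[24,0,0,15,0],[24,0,0,40,0],[24,0,0,70,0],[24,0,0,100,0],[24,0,0,120,0]]])

```text
time: 17.82
tool_pos: [0.5444, 0.2052, 0.1905]
tool_rot: [0.001, 0.707, 0.707, 0.001]
contact_force: [-0.0, 0.2, -2.5]
gripper_width: 0.349
```

```bash
python3 look.py scene e2 180 60 480 260; python3 look.py wrist e3 0 0 640 400
```

```text
17.825 [0.54442109 0.2051759  0.1904756 ] 0.3494924797857872 [-0.01374903  0.20163003 -2.51916661]
17.875 [0.54568144 0.20550637 0.19323523] 0.3470028426372674 [0.61105437 0.29911136 0.67824701]
```

View pics/e2.png

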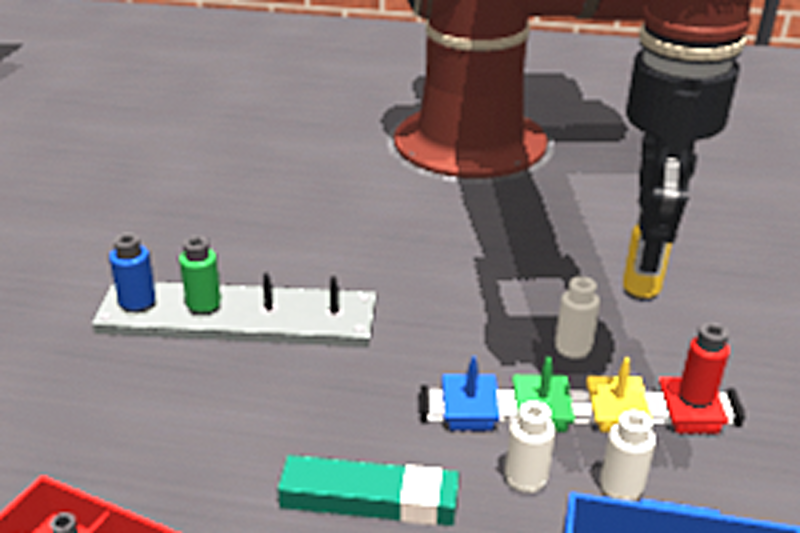

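View pics/e3.png

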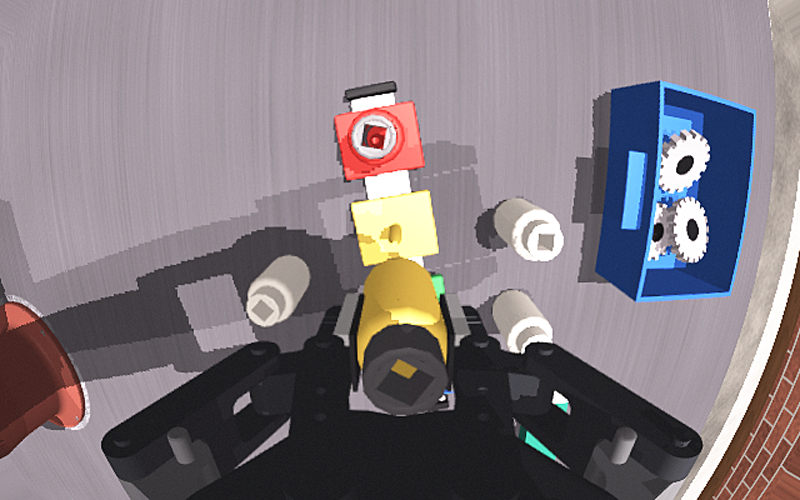

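Emit:
servo_tool(deltas=[[[24,-8,-35,0,0],[24,-19,-83,0,0],[24,-30,-131,0,0],[24,-41,-180,0,0],[24,-52,-230,0,0]]])

```text
time: 18.55
tool_pos: [0.4906, -0.0262, 0.1867]
tool_rot: [-0.001, 0.707, 0.707, -0.001]
contact_force: [0.7, 0.1, -2.6]
gripper_width: 0.344
```

Emit:
servo_tool(deltas=[[[24,-12,-50,0,0],[24,-21,-95,0,0],[24,-30,-136,0,0],[24,-30,-136,0,0],[24,-30,-136,0,0]]])

```text
time: 19.18
tool_pos: [0.4615, -0.1605, 0.1871]
tool_rot: [-0.001, 0.707, 0.707, -0.0]
contact_force: [0.8, -0.4, -1.1]
gripper_width: 0.344
```

Emit:
servo_tool(deltas=[[[24,0,0,-30,0],[24,0,0,-55,0],[24,0,0,-70,0],[24,0,0,-77,0],[24,0,0,-77,0]]])

```text
time: 19.8
tool_pos: [0.4621, -0.1607, 0.1113]
tool_rot: [-0.0, 0.707, 0.707, -0.0]
contact_force: [-0.2, 0.5, -2.6]
gripper_width: 0.342
```

```bash
python3 look.py scene f2 220 90 380 210; python3 look.py side f1 200 160 460 400
```

```text
19.8 [ 0.46214625 -0.16068763  0.11132311] 0.34212374788591404 [-0.17454623  0.5325104  -2.6017549 ]
19.85 [ 0.46247343 -0.16097273  0.11192396] 0.346565245636122 [-0.30386946  0.17753459 -2.06967852]
```

View pics/f2.png

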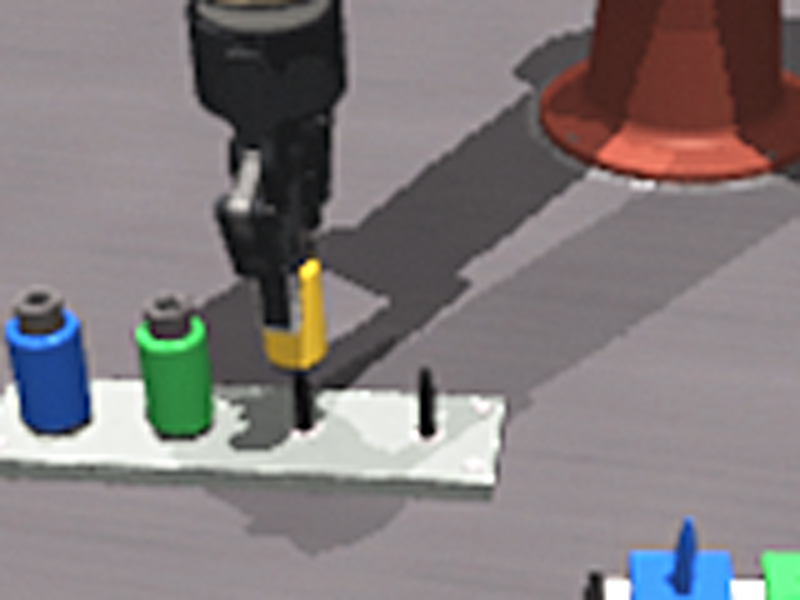

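View pics/f1.png

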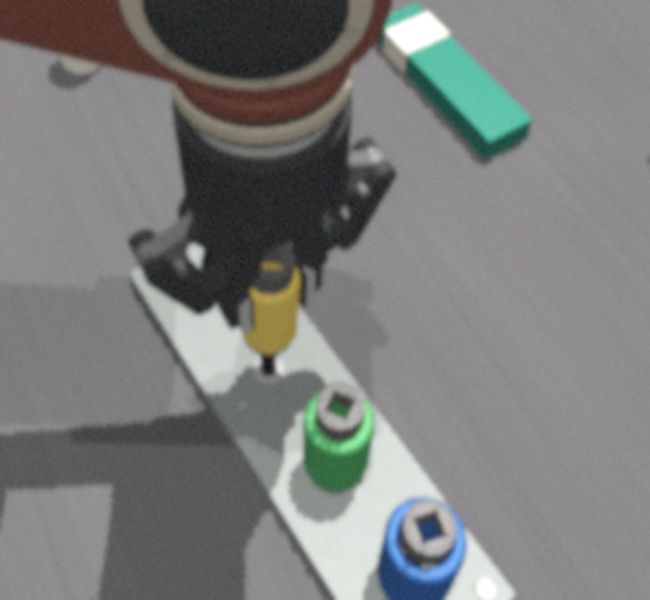

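Yellow sits in line over its post in both views, so it can go down.

Emit:
servo_tool(deltas=[[[24,0,0,-15,0],[24,0,0,-30,0],[24,0,0,-40,0],[24,0,0,-46,0],[24,0,0,-46,0]]])

```text
time: 20.52
tool_pos: [0.4621, -0.1611, 0.0651]
tool_rot: [-0.0, 0.707, 0.707, -0.0]
contact_force: [-0.5, -0.0, -1.6]
gripper_width: 0.349
```

Emit:
servo_tool(deltas=[[[24,0,0,-1,0],[24,0,0,-2,0],[24,0,0,-2,0]]])

```text
time: 20.9
tool_pos: [0.4624, -0.1613, 0.0643]
tool_rot: [0.0, 0.707, 0.707, -0.0]
contact_force: [-3.3, 0.3, 5.3]
gripper_width: 0.347
```

Emit:
servo_tool(deltas=[[[62,0,0,0,0],[62,0,0,0,0],[62,0,0,0,0],[62,0,0,30,0],[62,0,0,65,0]]])

```text
time: 21.52
tool_pos: [0.4613, -0.1606, 0.128]
tool_rot: [-0.001, 0.707, 0.707, -0.0]
contact_force: [-0.1, -0.5, 0.7]
gripper_width: 0.727
```

Emit:
servo_tool(deltas=[[[62,0,0,40,0],[62,9,55,60,0],[62,17,110,60,0],[62,26,165,60,0],[62,35,220,60,0]]])

```text
time: 22.15
tool_pos: [0.4971, 0.0607, 0.1885]
tool_rot: [0.0, 0.707, 0.707, 0.0]
contact_force: [0.5, 0.4, 0.7]
gripper_width: 0.728
```

Emit:
servo_tool(deltas=[[[62,9,55,0,0],[62,18,110,0,0],[62,27,165,0,0],[62,35,215,0,0],[62,35,215,0,0]]])

```text
time: 22.78
tool_pos: [0.5318, 0.2769, 0.1879]
tool_rot: [-0.0, 0.706, 0.709, 0.0]
contact_force: [0.4, 0.1, 0.4]
gripper_width: 0.721
```

Emit:
servo_tool(deltas=[[[62,0,0,0,0]]])

```text
time: 22.9
tool_pos: [0.5318, 0.2738, 0.1878]
tool_rot: [0.0, 0.707, 0.707, -0.0]
contact_force: [0.5, 0.2, -0.4]
gripper_width: 0.722
```

```bash
python3 look.py scene g2 180 60 480 260; python3 look.py wrist g3 0 0 640 400
```

```text
22.9 [0.53175959 0.2737685  0.18783865] 0.7224430615602084 [ 0.46981749  0.16450139 -0.36348556]
22.95 [0.53181389 0.27324278 0.18795015] 0.7277293978952517 [-0.1569236   0.42824265 -0.28852107]
```

View pics/g2.png

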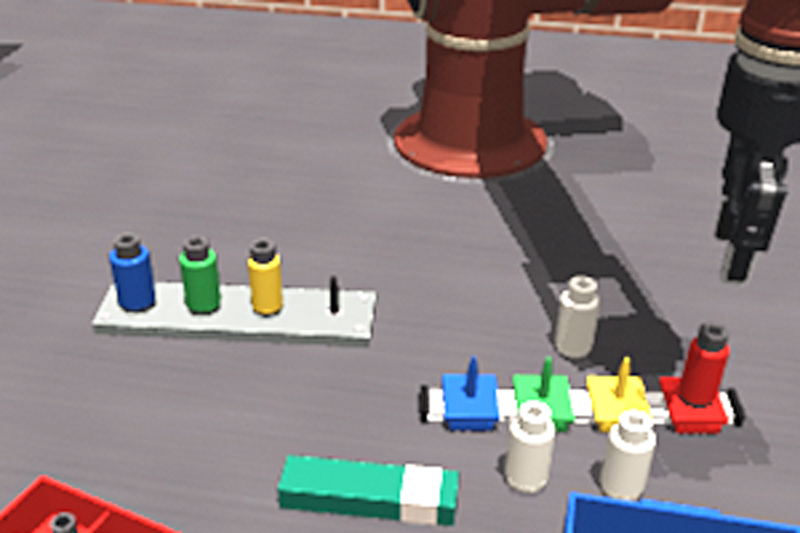

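View pics/g3.png

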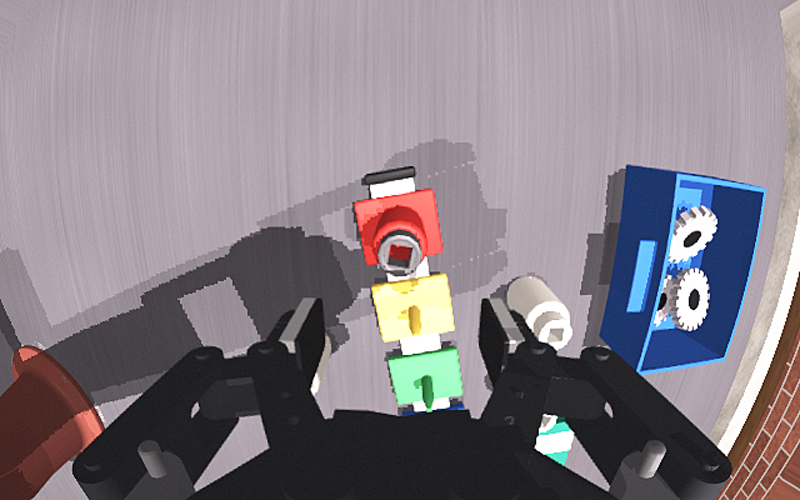

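Emit:
servo_tool(deltas=[[[62,0,1,-35,0],[62,0,1,-75,0],[62,0,1,-105,0],[62,0,1,-120,0],[62,0,1,-120,0]]])

```text
time: 23.62
tool_pos: [0.5315, 0.2741, 0.0675]
tool_rot: [-0.0, 0.707, 0.707, -0.001]
contact_force: [0.7, 0.2, 0.4]
gripper_width: 0.724
```

Emit:
servo_tool(deltas=[[[26,0,0,0,0],[26,0,0,0,0],[26,0,0,0,0],[26,0,0,0,0],[26,0,0,0,0]]])

```text
time: 24.25
tool_pos: [0.5327, 0.2754, 0.0705]
tool_rot: [0.0, 0.707, 0.707, 0.001]
contact_force: [-3.5, -0.9, 6.1]
gripper_width: 0.367
```

Emit:
servo_tool(deltas=[[[26,0,0,15,0],[26,0,0,40,0],[26,0,0,70,0],[26,0,0,100,0],[26,0,0,120,0]]])

```text
time: 24.88
tool_pos: [0.5325, 0.2752, 0.1905]
tool_rot: [0.001, 0.707, 0.707, 0.001]
contact_force: [0.7, -0.1, -3.8]
gripper_width: 0.37
```

```bash
python3 look.py wrist i3 0 0 640 400
```

```text
24.875 [0.53245308 0.27520683 0.19049296] 0.3698599483148538 [ 0.65329403 -0.09879399 -3.7873308 ]
```

View pics/i3.png

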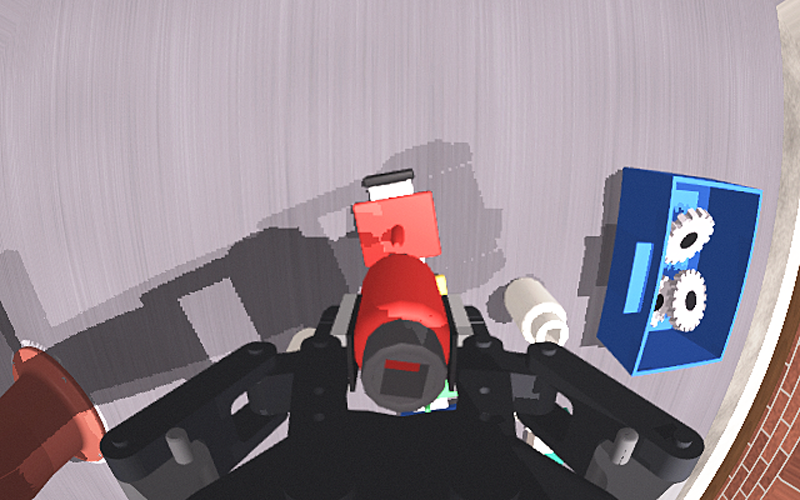

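Emit:
servo_tool(deltas=[[[26,-8,-35,0,0],[26,-18,-83,0,0],[26,-28,-131,0,0],[26,-39,-180,0,0],[26,-50,-230,0,0]]])

```text
time: 25.55
tool_pos: [0.481, 0.0437, 0.1875]
tool_rot: [-0.0, 0.707, 0.707, -0.0]
contact_force: [0.0, -0.2, -3.6]
gripper_width: 0.361
```

Emit:
servo_tool(deltas=[[[26,-10,-50,0,0],[26,-19,-95,0,0],[26,-28,-136,0,0],[26,-28,-136,0,0],[26,-28,-136,0,0]]])

```text
time: 26.18
tool_pos: [0.4537, -0.0906, 0.1877]
tool_rot: [-0.001, 0.707, 0.707, 0.0]
contact_force: [-0.5, -0.1, -3.3]
gripper_width: 0.366
```

Emit:
servo_tool(deltas=[[[26,0,0,-30,0],[26,0,0,-55,0],[26,0,0,-70,0],[26,0,0,-77,0],[26,0,0,-77,0]]])

```text
time: 26.8
tool_pos: [0.4541, -0.0907, 0.1113]
tool_rot: [-0.0, 0.707, 0.707, -0.0]
contact_force: [-0.2, 0.3, -3.3]
gripper_width: 0.367
```

```bash
python3 look.py scene j2 220 90 380 210; python3 look.py side j1 200 160 460 400
```

```text
26.8 [ 0.45412426 -0.09066543  0.11130629] 0.3674644420795584 [-0.15004634  0.29495512 -3.31311699]
26.85 [ 0.45453876 -0.09095534  0.11198864] 0.36533662202261585 [-0.54987342 -0.29526715 -3.46951976]
```

View pics/j2.png

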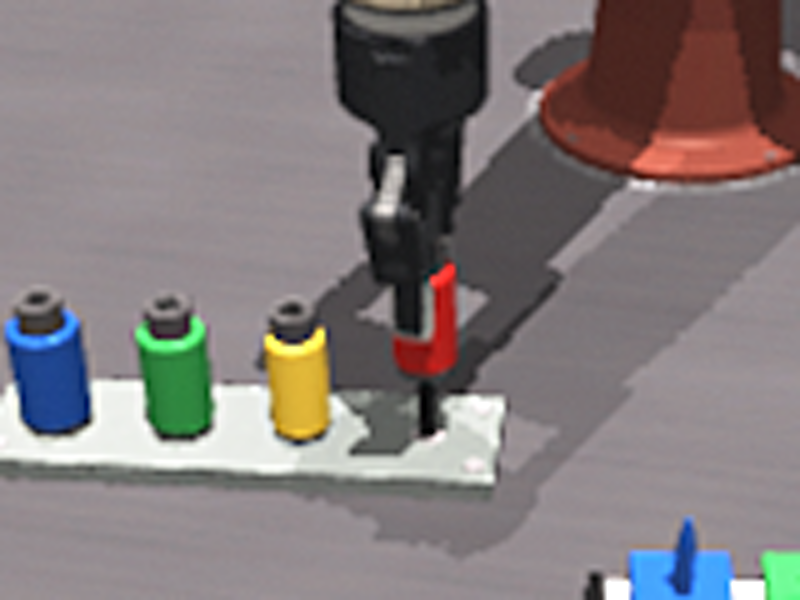

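View pics/j1.png

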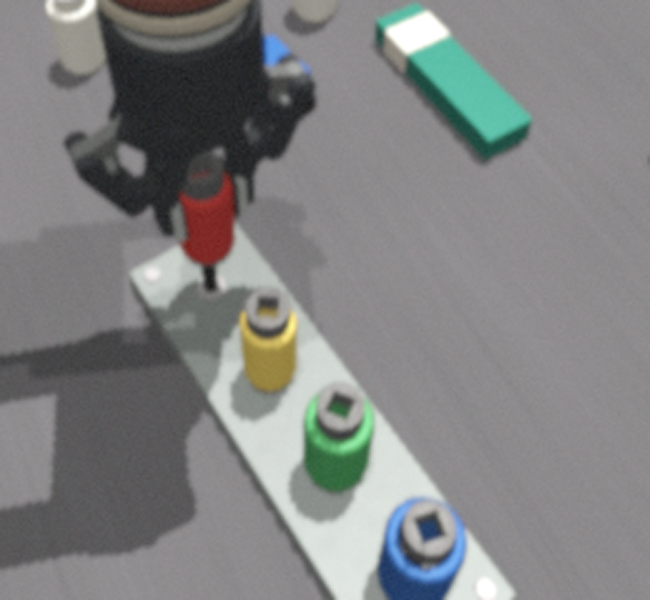

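Red is in line over the last post.

Emit:
servo_tool(deltas=[[[26,0,0,-15,0],[26,0,0,-30,0],[26,0,0,-40,0],[26,0,0,-46,0],[26,0,0,-46,0]]])

```text
time: 27.52
tool_pos: [0.4541, -0.0911, 0.0651]
tool_rot: [0.0, 0.707, 0.707, 0.0]
contact_force: [-0.2, 0.3, -3.2]
gripper_width: 0.368
```

Emit:
servo_tool(deltas=[[[26,0,0,-1,0],[26,0,0,-2,0],[26,0,0,-2,0]]])

```text
time: 27.9
tool_pos: [0.4544, -0.0912, 0.0645]
tool_rot: [0.0, 0.707, 0.707, -0.0]
contact_force: [-2.7, 0.8, 4.6]
gripper_width: 0.373
```

Emit:
servo_tool(deltas=[[[62,0,0,0,0],[62,0,0,0,0],[62,0,0,0,0],[62,0,0,30,0],[62,0,0,65,0]]])

```text
time: 28.52
tool_pos: [0.4533, -0.0907, 0.1281]
tool_rot: [-0.001, 0.707, 0.707, -0.0]
contact_force: [0.8, -0.9, 1.0]
gripper_width: 0.731
```

Emit:
servo_tool(deltas=[[[62,0,0,40,0],[62,0,40,80,0],[62,0,80,120,0],[62,0,120,120,0],[62,0,120,120,0]]])

```text
time: 29.15
tool_pos: [0.4541, 0.0308, 0.249]
tool_rot: [0.0, 0.706, 0.708, 0.001]
contact_force: [0.0, 0.3, -0.4]
gripper_width: 0.727
```

```bash
python3 look.py scene k2 200 120 500 320; python3 look.py side k1 200 80 460 400
```

```text
29.15 [0.45408411 0.03080297 0.24896077] 0.7267290348018383 [ 0.04413273  0.30459486 -0.35322619]
29.2 [0.45387999 0.02970199 0.24826981] 0.725396205648444 [-0.08630789 -0.25886666 -0.49744863]
```

View pics/k2.png

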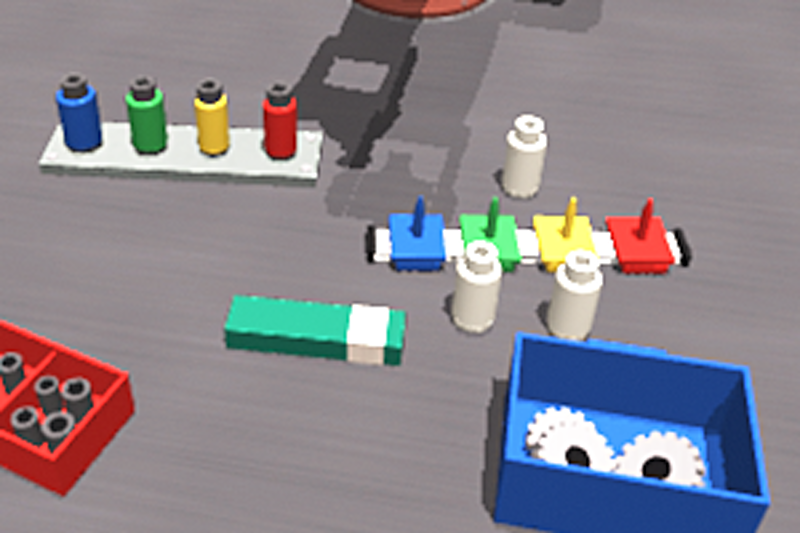

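View pics/k1.png

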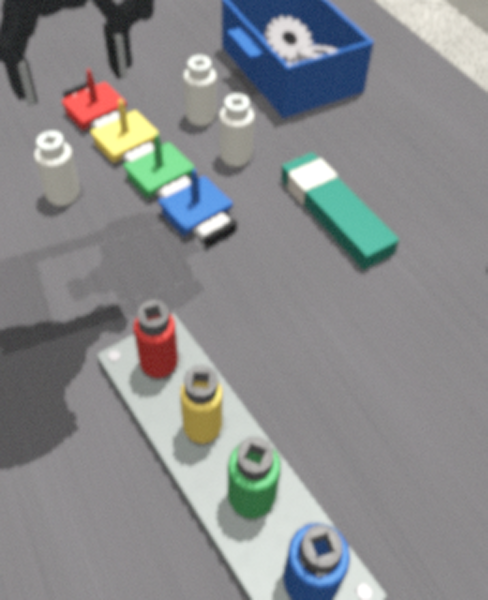

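Run:
```python
from h import *
np.set_printoptions(precision=1,suppress=True)
for n,a,b in [("blue",(75,84),(322,545)),("green",(144,86),(256,455)),("yellow",(210,90),(202,378)),("red",(280,93),(154,312))]:
    print(n,tri([ray("scene",((a[0]+.5)/2.667-.5+200,(a[1]+.5)/2.667-.5+120)),ray("side",((b[0]+.5)/1.875-.5+200,(b[1]+.5)/1.875-.5+80))])*1e3)
print(job_done())
```

```text
blue [ 478.9 -298.8   88.8]
green [ 470.5 -227.9   89.5]
yellow [ 464.3 -158.7   89.7]
red [456.5 -88.   89.8]
the job is handed in; nothing more can be done
None
```

I moved all four sockets from the rail to the rack posts and handed the job in at about 29 s of the 115 s allowed. From left to right they stand red, yellow, green, blue, the same order as on the rail.

- **Seating:** when I lowered each socket, the deck stopped it with a push of 2 to 6 N. I then released it, and the gripper backed away clear of everything.
- **Final pictures:** the scene and side views show all four sockets upright over their posts, drive end up. The clips are empty. The teal carton and the three white look-alikes appear where they were at the start.
- **One disagreement:** my last two-view estimate put the socket tops within 2 to 3.5 mm of the post positions sideways. It put them at 89–90 mm high, against an expected 94 mm. The same two-view method also read the far post tips 1.5 to 4 mm too low at the start. The contact heights matched the deck, so I take this as camera and picking error rather than a bad fit.

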